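# Fit a fresh cartridge in the air-line filter and lock its bayonet cap

### The job

Service the compressed-air filter on the bench: lower the fresh cartridge into the open housing, stem up, without dropping it in. Then close the housing with its bayonet cap: feel for the three slots of the ring, press the cap in against the spring and twist it clockwise (seen from above) to its stop, so that it rises into its pockets and is locked when you let go. Keep the force of the cap on the housing below 50 N throughout, for the cast lugs chip easily, and leave the tape roll, hub, spanner and patch tin where they lie.

Things in the scene. Friction and masses are not known exactly. Their poses are not given: they have to be found in the camera images.
- filter_housing: Grey cast filter housing, fixed, open at the top, 92 mm high, on a square 112 mm foot plate; a brass air port on each side (+y, -y, to 72 mm from the axis) and a round gauge in front (-x, to 56 mm). Origin: on its axis at the bench, z up. On top sits an aluminium bayonet ring, 80 mm outside, bore 53 mm, 24 mm deep; below it the chamber, 44 mm in diameter.
- ring_top (a point): Centre of the ring's top face, 92 mm above the housing's origin, axes as the housing. The inner lip has 3 slots, 120 degrees apart, 25 degrees wide, out to radius 33.7 mm, open to above and seen from there. The ring was clamped by hand: its slots are turned, all together, by an unmeasured angle of up to 0.3 rad either way from the housing's own angles 0, 120, 240 degrees (from +x about z).
- ring_track (a point): On the axis 9 mm below the ring's top: underside of the 9 mm lip. From each slot a lug track runs under it, clockwise seen from above, to a stop (lug turned 0.88 rad from the slot's middle); over its last 0.43 rad (a lug is 0.31 rad wide) the lip is only 6 mm thick: an upward pocket 3 mm deep. Anticlockwise is a wall. The lugs bear on the rigid stop at 29 mm radius (0.3 Nm = 10 N).
- seat_rest (a point): On the axis, 23.5 mm above the housing's origin: top of the sprung steel seat in the chamber when not pressed; the foot of the inserted cartridge rests here. Pressed down it yields up to 9.5 mm, starting at about 4 N and gaining 1 N per mm (12.5 N with the cap pressed fully in, 8 N with it locked).
- cartridge: Fresh filter cartridge, pleated white paper between black end caps, loose, upright on the bench: body 40 mm in diameter, 55 mm high, chamfered at the foot; on top a round black stem 14 mm in diameter, 20 mm high, to grip. 70 g. Origin: centre of its foot, z up through the stem. Resting in the chamber, its shoulder lies 13.5 mm below the ring's top and its stem ends 6.5 mm above it.
- cap: Aluminium bayonet cap, loose, standing on its plug, 56 mm high, 160 g. Origin: centre of the plug's foot, z up. Plug: tube 50 mm outside (foot chamfered to 44), 32 inside, 22 long. Flange: 74 mm in diameter, from 22 to 28 mm up. Heights of its origin over the housing's: lugs on top of the ring 86.5 mm, plug meeting the cartridge 78.5, flange on the ring (end of the push) 70, locked 74.5.
- cap_lugs (a point): On the cap's axis, 8.5 mm above its origin, axes as the cap: middle height of three lugs at the cap's own angles 0, 120, 240 degrees (from its +x about z), each out to radius 32 mm, 18 degrees wide, 6 mm high (5.5 to 11.5 mm above the origin). A small rib on top of the flange marks each. They pass under the lip only while the cap's origin is less than 71.5 mm above the housing's.
- cap_hex (a point): On the cap's axis, 42 mm above its origin, axes as the cap: middle of the hexagon on top, 32 mm across flats, from 28 to 56 mm above the origin; its flats face the cap's own angles 0, 60, 120 ... degrees. Grip it here, across two flats.
- tape_roll: Roll of grey tape, 89 mm in diameter, 25 mm high, flat on the bench; a bystander. Origin: centre of its underside.
- hub_front: Front wheel hub, 100 mm long, 42 mm high, lying on the bench; a bystander. Origin: centre of its underside.
- spanner_15: Combination spanner, 216 x 33 x 6 mm, flat on the bench; a bystander. Origin: centre of its underside.
- patch_tin: Small flat tin with a green-edged lid, 77 x 52 x 21 mm, on the bench; a bystander. Origin: centre of its underside.
There are look-alikes about, which are no part of the job. What is meant by the cap is not pink, and is the smaller of those in its own colour.

How it is judged:
On the way:
1. the cartridge stands upright on the seat in the chamber, let go, the cap not yet on (horizontal distance between cartridge and filter_housing below 0.005 m and z of cartridge in the frame of filter_housing between 0.0215 and 0.0255 m and angle between cartridge's own z axis and vertical below 0.12 rad and contact force between the fingers and cartridge below 0.1 N and horizontal distance between cap and filter_housing above 0.06 m), for 0.2 s.
At the end, for the whole second after the job is handed in: The cartridge is in the chamber under the cap, and the cap is locked, let go and at rest: upright within 0.05 rad, within 4 mm of the housing axis, risen into the pockets of the ring with its origin 73.2 to 76.2 mm above that of the housing (z of cap in the frame of filter_housing between 0.0732 and 0.0762 m and horizontal distance between cap and filter_housing below 0.004 m and angle between cap's own z axis and vertical below 0.05 rad and horizontal distance between cartridge and filter_housing below 0.005 m and z of cartridge in the frame of filter_housing between 0.0165 and 0.0218 m and linear speed of cap below 0.02 m/s and angular speed of cap below 0.2 rad/s); the robot touches nothing.
It fails at once if the cap presses on the housing or its ring with more than 50 N (contact force between cap and filter_housing above 50 N).
It fails at once if the cartridge is dropped into the housing (it falls freely, faster than 0.6 m/s, within the mouth) (horizontal distance between cartridge and filter_housing below 0.02 m and z of cartridge in the frame of filter_housing below 0.09 m and linear speed of cartridge above 0.6 m/s).
It fails at once if the tape roll, hub, spanner or patch tin is pushed more than 30 mm from its place (distance of any of tape_roll, hub_front, spanner_15, patch_tin from where it was at the start of the episode above 0.03 m).
It also fails if it takes over 72 s, if anything falls off the work surface, if the arm or the gripper's body presses on something with over 40 N, if the wrist force passes 120 N, or if a joint passes its speed limit or range.

### The arm

A 7-joint arm with a two-finger parallel gripper is mounted at the origin on a cart in front of the work surface, level with it; the furniture and walls round the work are solid. World frame = base frame: x ahead of the robot, y to its left, z up, the work surface at z = 0. Lengths are in m, angles in rad, forces in N, time in s.
With the tool pointing down it reaches from about 0.425 to 1.025 m from the base axis. Payload 9.4 kg.
Tool frame: the origin (TCP) lies at the very end of the fingers, on their centre line; the grasp point (between the pads) lies 19 mm behind it; z points along the fingers, y is the line along which they close (so a half turn about z gives the same grasp; the last joint's range is limited). The gripper opens to 85 mm and grips with 20 to 120 N. Pads are 22 mm wide; open, the fingers measure 114 mm over their backs; the gripper's body (76 mm by 85 mm) begins 54 mm behind the grasp point. The pads swing forward as they close: fully open they stand 13 mm farther back than shut.
Start: joints at [1.046, 0.599, -0.003, 1.599, 0.002, 0.943, -0.08], TCP at [0.314, -0.654, 0.231] pointing down, gripper open.
Joint ranges: [-2.57, 2.57], [-0.35, 1.97], [-1.29, 1.29], [0.11, 2.56], [-1.05, 4.19], [0.11, 1.86], [-2.63, 2.63]. Speed limits (rad/s): [2.22, 2.22, 3.01, 3.01, 3.14, 3.14, 3.14].

### API

Orientations are given as a unit quaternion [x, y, z, w].
In Python, from station import readout, snapshot, order gives the robot as it stands.
- The arm moves only by the tool send_rows, never from a script. Its argument "plan" is a list of rows, each an object with "linear": the shift along the world's x, y, z scaled (see below), a list of three; "yaw": the turn about the world's z scaled (see below). In form: [{"linear": [x, y, z], "yaw": yaw}, ...]. A call has 1 to 20 rows; each row shifts and turns the commanded pose from where the row before left it; what a row does not reach is not made up. The controller multiplies each number of a shift by 0.1 m and each number of a turn by 8 degrees. A row lasts 1/8 s, in which the tool goes at most 62.5 mm and 10.7 degrees, less where a joint would pass 70% of its speed; a pose out of reach is approached as far as the arm can. A call with a number of a shift or a turn outside -1 to 1 is refused whole. A call with a gripper value outside its range is refused whole. "grip" is the opening, from 0 (shut) to 1 (fully open), set as the call begins (left out, the last holds). The fingers move at their own pace and stop on an object; the grip force is fixed at half the most. Time passes only in rows, so rows that do not move let the fingers close. It gives the time, the measured TCP pose, the force, the opening and the grip force at its end, in the units of the state.
- readout.state(): the state, without advancing time (a new reading comes with each control period).
- snapshot(name): name is "scene" or "side" or "wrist"; returns a dict with "frame" (384x512x3 uint8, blue, green, red), "camera_matrix" (3x3 intrinsics, pixels), "pose" (4x4, takes a point from camera to world coordinates). Camera axes: x right, y up, looking along -z (the intrinsics and any distortion apply to the point x, -y, -z); pixel columns grow to the right and rows downward; lengths in m; the calibration is good to about 2 mm. A picture is of the moment at which its call begins. There is no depth.
- order.sign_off(): hands the job in; it is judged then, once.
The state is a dict: "t": time; "qpos": joint angles; "joint_vel": joint speeds; "tau": joint torques, N m; "tool_pos": TCP position; "ee_rot": TCP orientation; "ft_force": force on the tool from outside, world axes, zero at the start; "ft_torque": the same for the moment, N m; "gripper_width": finger opening in m; "grip_force": force on a finger pad.
Only numpy, scipy, OpenCV 4.12 (cv2) and the standard library are available. Lean on these libraries where they do the work, as an engineer would, in place of code of your own. Each camera call takes 0.05 s, during which the arm holds its last target. There are 200 camera calls.

## Working session

There is one attempt and no reset: what is moved stays moved. The work goes in short steps, Python scripts to look and compute and a tool call to move; the robot and the scene stay as the last step left them, time stands still between calls to the robot, and variables do not carry over. Pictures are saved under pics/ and viewed, at most 10 in all, crops included, and the job is handed in when it is done.

Besides the shell and the picture viewer there is one more tool, called after "Emit:" as name([rows], argument=value, ...), one row to a line, values as JSON. send_rows: Moves the arm, as the interface text tells. Shifts and turns lie within -1 to 1; 1 stands for 0.1 m of shift or 8 degrees of turn. Its arguments: {"type":"object","properties":{"plan":{"type":"array","items":{"type":"object","properties":{"linear":{"type":"array","items":{"type":"number"}},"yaw":{"type":"number"}}}},"grip":{"type":"number"}},"required":["plan"]}

```bash
mkdir -p pics
cat > h.py <<'E'
import numpy as np, cv2
from station import readout, snapshot, order
def shot(n,f):
    s=snapshot(n); np.savez(f'pics/{f}.npz',frame=s['frame'],K=s['camera_matrix'],P=s['pose']); cv2.imwrite(f'pics/{f}.png',s['frame']); return s
def load(f):
    d=np.load(f'pics/{f}.npz'); return d['frame'],d['K'],d['P']
def ray(K,P,u,v):
    d=np.linalg.inv(K)@np.array([u,v,1.]); d=np.array([d[0],-d[1],-d[2]]); return P[:3,3],P[:3,:3]@d
def toplane(K,P,u,v,z):
    o,d=ray(K,P,u,v); return o+d*(z-o[2])/d[2]
def proj(K,P,X):
    c=P[:3,:3].T@(np.asarray(X,float)-P[:3,3]); p=K@np.array([c[0],-c[1],-c[2]]); return p[:2]/p[2]
E
python3 - <<'E'
from h import *
print(readout.state())
a=shot('scene','s0'); b=shot('side','d0'); c=shot('wrist','w0')
for s in(a,b,c): print(s['pose'].round(3).tolist(), s['camera_matrix'].round(1).tolist(), [k for k in s])
E
```

```text
{'t': 0.0, 'qpos': array([ 1.04630156,  0.60009838, -0.00256838,  1.60014771,  0.00181694,
        0.94287529, -0.07981548]), 'joint_vel': array([ 1.65781373e-03, -2.49711000e-03, -5.25867893e-04, -7.67350409e-05,
        4.81766203e-04,  6.21279038e-04, -6.21397459e-04]), 'tau': array([ 1.18379496e-03, -7.76461029e+01,  1.56518105e+00, -2.58019924e+01,
        1.23618272e-02,  9.12494143e-03, -5.75018433e-06]), 'tool_pos': array([ 0.31369968, -0.65309364,  0.23042954]), 'ee_rot': array([ 9.75031041e-01,  2.22067300e-01, -2.37012633e-04, -7.25535191e-04]), 'ft_force': array([-0.21740964, -0.67071176,  0.23873878]), 'ft_torque': array([-0.01326293, -0.04738338,  0.0181306 ]), 'grip_force': 0.0, 'gripper_width': 0.085432960140313}
[[-0.567, 0.422, -0.707, -0.247], [-0.824, -0.298, 0.483, 0.572], [-0.007, 0.856, 0.516, 0.659], [0.0, 0.0, 0.0, 1.0]] [[391.8, 0.0, 262.4], [0.0, 391.8, 193.3], [0.0, 0.0, 1.0]] ['frame', 'camera_matrix', 'pose']
[[-0.903, 0.206, -0.376, -0.05], [-0.429, -0.402, 0.809, 1.297], [0.015, 0.892, 0.451, 0.787], [0.0, 0.0, 0.0, 1.0]] [[486.1, 0.0, 252.3], [0.0, 486.1, 192.0], [0.0, 0.0, 1.0]] ['frame', 'camera_matrix', 'pose']
[[0.433, 0.868, 0.244, 0.375], [-0.901, 0.417, 0.116, -0.624], [-0.001, -0.27, 0.963, 0.374], [0.0, 0.0, 0.0, 1.0]] [[303.2, 0.0, 253.3], [0.0, 303.2, 188.4], [0.0, 0.0, 1.0]] ['frame', 'camera_matrix', 'pose']
```

View pics/s0.png

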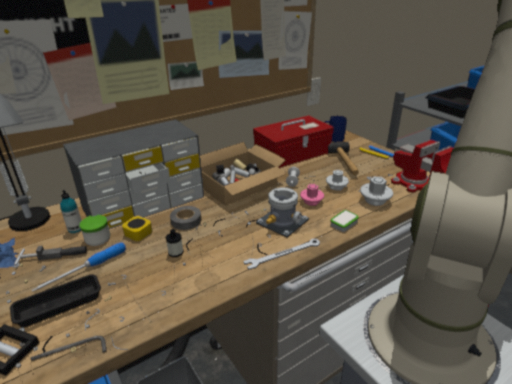

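View pics/d0.png

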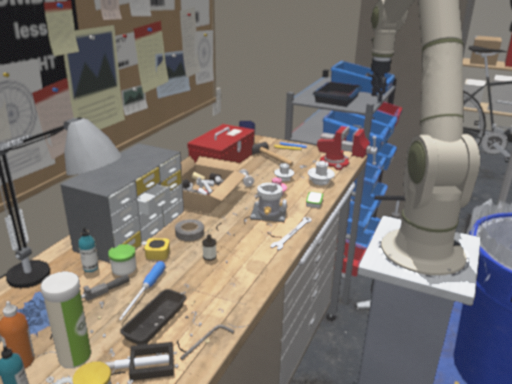

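The scene view shows the housing at (284,205). The cap candidates are pink (312,194), smaller grey (337,181) and larger grey (376,192). The cartridge is probably at (174,243), the tape roll at (186,217), the spanner at (283,255), the tin at (344,220) and the hub at about (292,176). I'll check the choice in a close crop.

Run:
```python
from h import *
f,K,P=load('s0'); g,K2,P2=load('d0')
a=cv2.resize(f[165:265,155:405],None,fx=3.2,fy=3.2,interpolation=cv2.INTER_CUBIC)
b=cv2.resize(g[150:265,180:380],None,fx=2.4,fy=2.4,interpolation=cv2.INTER_CUBIC)
o=np.zeros((600,800,3),np.uint8); o[:a.shape[0],:a.shape[1]]=a; o[320:320+b.shape[0],:b.shape[1]]=b[:280]
cv2.imwrite('pics/c1.png',o)
for n,u,v,z in [('cart foot',174,256,0),('cart stem top',174,233,.075),('ring',284,194,.092),('cap hex top',337,172,.056),('big',376,182,.056),('pink',312,187,.056)]: print(n,toplane(K,P,u,v,z).round(3))
for n,u,v,z in [('cart stem top',209,237,.075),('ring',270,189,.092),('cap hex top',285,166,.056),('big',321,164,.056)]: print(n,toplane(K2,P2,u,v,z).round(3))
```

```text
cart foot [0.528 0.32  0.   ]
cart stem top [0.522 0.313 0.075]
ring [ 0.491 -0.005  0.092]
cap hex top [ 0.549 -0.267  0.056]
big [ 0.43  -0.32   0.056]
pink [ 0.522 -0.137  0.056]
cart stem top [0.533 0.32  0.075]
ring [0.488 0.004 0.092]
cap hex top [ 0.543 -0.265  0.056]
big [ 0.429 -0.346  0.056]
```

View pics/c1.png

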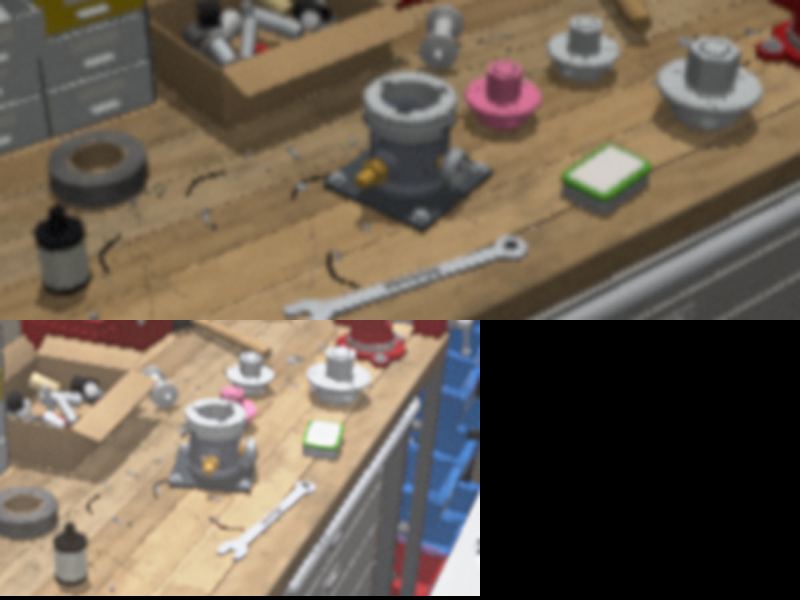

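The cap is the smaller grey one at (337,181), because pink is excluded and the other grey one (376,192) is larger. The cartridge is at (174,243). Next I fly over each of them for near views.

Emit:
send_rows([
  {"linear":[0.24,0.46,0.12]},
  {"linear":[0.24,0.46,0.12]},
  {"linear":[0.24,0.46,0.12]},
  {"linear":[0.24,0.46,0.12]},
  {"linear":[0.24,0.46,0.12]},
  {"linear":[0.24,0.46,0.12]},
  {"linear":[0.24,0.46,0]},
  {"linear":[0.24,0.46,0]},
  {"linear":[0,0,0]},
], grip=1)

```text
invalid input at $.plan[0]: expected keys linear, yaw
```

```bash
python3 -c "
from h import *
shot('wrist','w1'); print(readout.state()['tool_pos'], readout.state()['qpos'])"
```

```text
[ 0.31380113 -0.65326124  0.23072768] [ 1.04627627  0.5998513  -0.00252621  1.59981449  0.00177227  0.94291591
 -0.07979237]
```

Emit:
send_rows([
  {"linear":[-0.1,0.5,0]},
  {"linear":[-0.1,0.5,0]},
  {"linear":[-0.1,0.5,0]},
  {"linear":[-0.1,0.5,0]},
  {"linear":[-0.1,0.5,0]},
  {"linear":[0,0,0]},
])

```text
invalid input at $.plan[0]: expected keys linear, yaw
```

```bash
python3 -c "
from h import *
shot('wrist','w2'); print(readout.state()['tool_pos'], readout.state()['qpos'])
a=load('w1')[0];b=load('w2')[0]
o=np.hstack([a,b]); cv2.imwrite('pics/c2.png',cv2.resize(o,(800,300),interpolation=cv2.INTER_AREA))"
```

```text
[ 0.31380215 -0.65334118  0.23083705] [ 1.04632992  0.599747   -0.00254488  1.59971861  0.00181831  0.94288386
 -0.07981504]
```

View pics/c2.png

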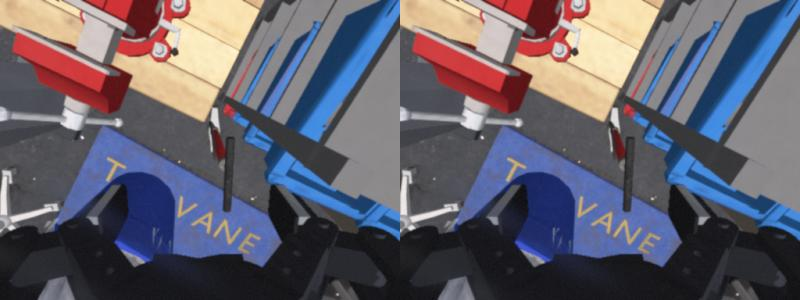

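The moves were refused because the yaw key was missing, so the picture shows the start view with the vise at upper left. I'll repeat the moves, rising first to clear the vise.

Emit:
send_rows([
  {"linear":[0,0.1,0.5],"yaw":0},
  {"linear":[0,0.2,0.5],"yaw":0},
  {"linear":[0.24,0.46,0.12],"yaw":0},
  {"linear":[0.24,0.46,0],"yaw":0},
  {"linear":[0.24,0.46,0],"yaw":0},
  {"linear":[0.24,0.46,0],"yaw":0},
  {"linear":[0.24,0.46,0],"yaw":0},
  {"linear":[0.24,0.46,-0.2],"yaw":0},
  {"linear":[0.24,0.46,-0.2],"yaw":0},
  {"linear":[0.24,0.26,-0.2],"yaw":0},
  {"linear":[0,0,0],"yaw":0},
  {"linear":[0,0,0],"yaw":0},
], grip=1)

```text
t: 1.75
tool_pos: [0.5055, -0.2762, 0.2834]
ee_rot: [0.975, 0.222, -0.0, 0.0]
ft_force: [1.1, 0.3, 0.3]
gripper_width: 0.0856
grip_force: 0.0
```

```bash
python3 -c "
from h import *
shot('wrist','w1'); print(readout.state()['tool_pos'], readout.state()['qpos'])"
```

```text
[ 0.50539007 -0.27674973  0.2836886 ] [ 0.4755932   0.36491394 -0.10023069  1.88383045  0.04672512  0.89465436
 -0.77178046]
```

Emit:
send_rows([
  {"linear":[-0.1,0.5,0],"yaw":0},
  {"linear":[-0.1,0.5,0],"yaw":0},
  {"linear":[-0.1,0.5,0],"yaw":0},
  {"linear":[-0.1,0.5,0],"yaw":0},
  {"linear":[-0.1,0.5,0],"yaw":0},
  {"linear":[0,0,0],"yaw":0},
  {"linear":[0,0,0],"yaw":0},
])

```text
t: 2.68
tool_pos: [0.4561, -0.0269, 0.2838]
ee_rot: [0.975, 0.221, 0.0, 0.0]
ft_force: [0.1, -1.1, 0.0]
gripper_width: 0.0853
grip_force: 0.0
```

```bash
python3 -c "
from h import *
shot('wrist','w2'); print(readout.state()['tool_pos'], readout.state()['qpos'])
a=load('w1')[0];b=load('w2')[0]
o=np.hstack([a,b]); cv2.imwrite('pics/c2.png',cv2.resize(o,(800,300),interpolation=cv2.INTER_AREA))"
```

```text
[ 0.45618351 -0.0272132   0.28365928] [ 0.10091454  0.21626847 -0.20029391  2.11747016  0.05979265  0.81219535
 -1.2614108 ]
```

View pics/c2.png

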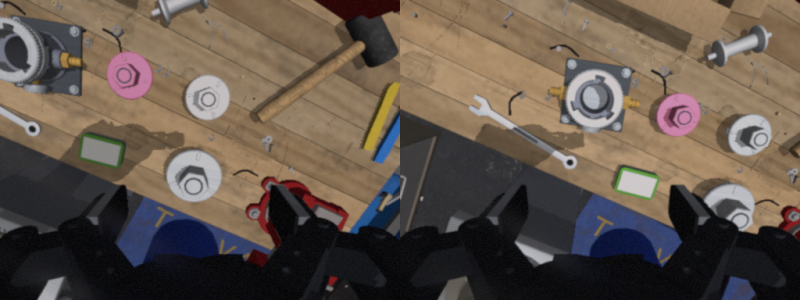

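Left half is over the cap: cap at about (207,98), pink at (129,75) and the large grey at (193,175). Right half is over the housing: ring at (596,96), with its slots visible. Now on to the cartridge.

Emit:
send_rows([
  {"linear":[0.04,0.53,0],"yaw":0},
  {"linear":[0.04,0.53,0],"yaw":0},
  {"linear":[0.04,0.53,0],"yaw":0},
  {"linear":[0.04,0.53,0],"yaw":0},
  {"linear":[0.04,0.53,0],"yaw":0},
  {"linear":[0.04,0.53,0],"yaw":0},
  {"linear":[0,0,0],"yaw":0},
  {"linear":[0,0,0],"yaw":0},
])

```text
t: 3.72
tool_pos: [0.4807, 0.2906, 0.2828]
ee_rot: [0.975, 0.221, -0.0, 0.001]
ft_force: [0.8, -1.3, -0.5]
gripper_width: 0.0852
grip_force: 0.0
```

Run:
```python
from h import *
shot('wrist','w3'); s=readout.state(); print(s['tool_pos'], s['qpos'].round(2))
o=[]
for f,X in [('w1',(.547,-.266,.03)),('w2',(.489,0,.08)),('w3',(.527,.317,.05))]:
    im,K,P=load(f); u,v=proj(K,P,X).round().astype(int); print(f,u,v)
    h=50; im=cv2.copyMakeBorder(im,h,h,h,h,cv2.BORDER_CONSTANT); o.append(cv2.resize(im[v:v+2*h,u:u+2*h],(400,400),interpolation=cv2.INTER_CUBIC)[:, :]); print('crop origin',u-h,v-h)
o=np.hstack(o); cv2.imwrite('pics/c3.png',cv2.resize(o,(798,266),interpolation=cv2.INTER_AREA))
```

```text
[0.48071266 0.29017676 0.28300953] [-0.42  0.36 -0.3   1.91  0.14  0.9  -1.92]
w1 260 124
crop origin 210 74
w2 244 128
crop origin 194 78
w3 250 116
crop origin 200 66
```

View pics/c3.png

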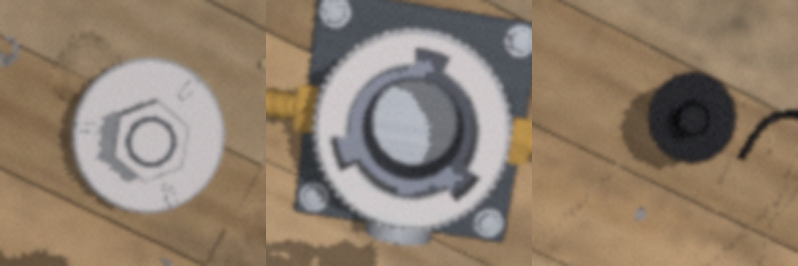

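Panels are cap, ring and cartridge, at 2.66x. The cap centre is at (150,138) with ribs at (185,90), (90,127) and (168,190). The ring centre is at (412,133) with slots at (430,60), (345,150) and (463,185). The cartridge shoulder is at (692,117). Next I refine these with contours.

```bash
cat >> h.py <<'E'
def fitcircle(p):
    A=np.c_[2*p[:,:2],np.ones(len(p))]; s=np.linalg.lstsq(A,(p[:,:2]**2).sum(1),rcond=None)[0]; return s[:2],np.sqrt(s[2]+s[:2]@s[:2])
def blobcircle(f,seed,mask,z):
    im,K,P=load(f); n,l=cv2.connectedComponents(mask(im).astype(np.uint8)); k=l[int(seed[1]),int(seed[0])]
    c=max(cv2.findContours((l==k).astype(np.uint8),cv2.RETR_EXTERNAL,cv2.CHAIN_APPROX_NONE)[0],key=len)[:,0].astype(float)
    h=cv2.convexHull(c.astype(np.float32))[:,0]
    p=np.array([toplane(K,P,u,v,z) for u,v in h])
    q,r=fitcircle(p)
    for _ in range(3):
        e=abs(np.linalg.norm(p[:,:2]-q,axis=1)-r); g=p[e<=max(np.percentile(e,75),.0008)]; q,r=fitcircle(g)
    return q,r,len(g),e.max()
def sat(im): return im.max(2).astype(int)-im.min(2)
E
python3 - <<'E'
from h import *
bright=lambda im:(im.min(2)>150)&(sat(im)<40)
dark=lambda im:im.max(2)<75
print('cap flange',blobcircle('w1',(210+185/2.66,74+150/2.66),bright,.028))
print('ring',blobcircle('w2',(194+(335-266)/2.66,78+110/2.66),bright,.092))
print('shoulder',blobcircle('w3',(200+(692-532)/2.66,66+90/2.66),dark,.055))
def c(f,x,y,ox,oy,off,z):
    im,K,P=load(f); return toplane(K,P,ox+(x-off)/2.66,oy+y/2.66,z)[:2]
ctr=c('w1',150,138,210,74,0,.028); print('cap eye',ctr)
q=blobcircle('w1',(210+185/2.66,74+150/2.66),bright,.028)[0]
for x,y in [(185,90),(90,127),(168,190)]:
    d=c('w1',x,y,210,74,0,.028)-q; print('rib',np.degrees(np.arctan2(d[1],d[0])).round(1),np.linalg.norm(d).round(4))
print('hextop',c('w1',152,140,210,74,0,.056))
q=blobcircle('w2',(194+(335-266)/2.66,78+110/2.66),bright,.092)[0]
for x,y in [(430,60),(345,150),(463,185)]:
    d=c('w2',x,y,194,78,266,.092)-q; print('slot',np.degrees(np.arctan2(d[1],d[0])).round(1),np.linalg.norm(d).round(4))
for n,x,y in [('bolt',335,12),('bolt',519,40),('bolt',312,197),('bolt',488,223)]: print(n,c('w2',x,y,194,78,266,.012))
print('stem',c('w3',690,120,200,66,532,.075))
# polar profiles
for f,z,rad,ctr in [('w2',.092,(.0295,.031,.0325),q),('w1',.028,(.026,.029,.032),blobcircle('w1',(210+185/2.66,74+150/2.66),bright,.028)[0])]:
    im,K,P=load(f); g=cv2.cvtColor(im,cv2.COLOR_BGR2GRAY).astype(np.float32)
    for r in rad:
        pr=[]
        for a in range(0,360,4):
            u,v=proj(K,P,[ctr[0]+r*np.cos(np.radians(a)),ctr[1]+r*np.sin(np.radians(a)),z]); pr.append(int(cv2.getRectSubPix(g,(1,1),(float(u),float(v)))[0,0]))
        print(f,r,pr)
E
```

```text
cap flange (array([ 0.54909818, -0.27288631]), np.float64(0.03592654246213055), 32, np.float64(0.00020913024598270824))
ring (array([ 0.49298946, -0.0039883 ]), np.float64(0.039493532661427494), 31, np.float64(0.007170698674810273))
shoulder (array([0.5379699 , 0.30992581]), np.float64(0.019323569993293804), 26, np.float64(0.0007700440614212892))
cap eye [ 0.54868639 -0.27423299]
rib -13.4 0.0278
rib 107.0 0.0284
rib -133.0 0.0281
hextop [ 0.54953521 -0.27350492]
slot 10.9 0.0288
slot 131.3 0.0287
slot -110.9 0.0306
bolt [0.52250852 0.05268778]
bolt [ 0.54965791 -0.0342553 ]
bolt [0.43446451 0.02674637]
bolt [ 0.46158868 -0.0616341 ]
stem [0.53720419 0.30996171]
w2 0.0295 [115, 88, 89, 95, 92, 94, 150, 199, 202, 199, 200, 201, 201, 200, 200, 201, 200, 200, 200, 200, 199, 198, 199, 200, 198, 198, 199, 199, 197, 193, 158, 135, 133, 133, 131, 107, 142, 194, 196, 195, 195, 194, 193, 195, 197, 196, 197, 195, 196, 196, 196, 199, 195, 198, 198, 199, 198, 200, 197, 160, 94, 81, 85, 86, 86, 115, 188, 199, 198, 200, 201, 201, 199, 203, 200, 201, 200, 201, 201, 201, 200, 201, 200, 201, 203, 200
[... 1601 characters left out ...]
 190, 192, 191, 191, 192, 191, 192, 192, 191, 191, 191, 192, 190, 181, 176, 178, 180, 190, 190, 193, 191, 191, 191, 192, 190, 191, 191, 190, 192, 191, 192, 191, 191, 191, 192, 192, 191, 191, 191, 191, 191, 191, 191, 183, 183, 183, 180, 188]
w1 0.032 [190, 190, 190, 191, 191, 192, 192, 191, 192, 190, 190, 191, 190, 191, 191, 190, 192, 191, 191, 192, 190, 191, 191, 191, 190, 189, 180, 183, 179, 190, 192, 191, 192, 191, 191, 192, 191, 191, 193, 192, 192, 191, 191, 193, 191, 190, 191, 192, 192, 191, 192, 191, 190, 189, 190, 174, 178, 187, 186, 189, 190, 191, 191, 190, 191, 191, 190, 191, 192, 190, 192, 192, 192, 192, 191, 190, 191, 191, 191, 192, 191, 191, 192, 190, 191, 190, 189, 179, 179, 190]
```

Emit:
send_rows([
  {"linear":[0.19,0.066,-0.48],"yaw":0},
  {"linear":[0.19,0.066,-0.48],"yaw":0},
  {"linear":[0.19,0.066,-0.48],"yaw":0},
  {"linear":[0,0,0],"yaw":0},
  {"linear":[0,0,0],"yaw":0},
])

```text
t: 4.4
tool_pos: [0.5372, 0.3112, 0.1405]
ee_rot: [0.975, 0.221, 0.0, 0.0]
ft_force: [-0.2, -0.6, 0.4]
gripper_width: 0.0855
grip_force: 0.0
```

Run:
```python
from h import *
shot('wrist','w4'); shot('scene','s4'); shot('side','d4'); s=readout.state(); print(s['tool_pos'])
im,K,P=load('w4'); u,v=proj(K,P,(.5375,.31,.055)); print(u,v, proj(K,P,(.5375,.31,.075)))
o=cv2.resize(im,(512,384))
i2,K2,P2=load('s4'); j=i2[200:290,130:230]; o2=cv2.resize(j,(288,260),interpolation=cv2.INTER_CUBIC)
c=np.zeros((384,800,3),np.uint8); c[:,:512]=o; c[:260,512:]=o2; cv2.imwrite('pics/c4.png',c)
dark=lambda im:im.max(2)<75
```

```text
[0.5373474  0.31223775 0.14153187]
255.07798277671625 193.04334308011914 [255.24988019 200.873936  ]
```

View pics/c4.png

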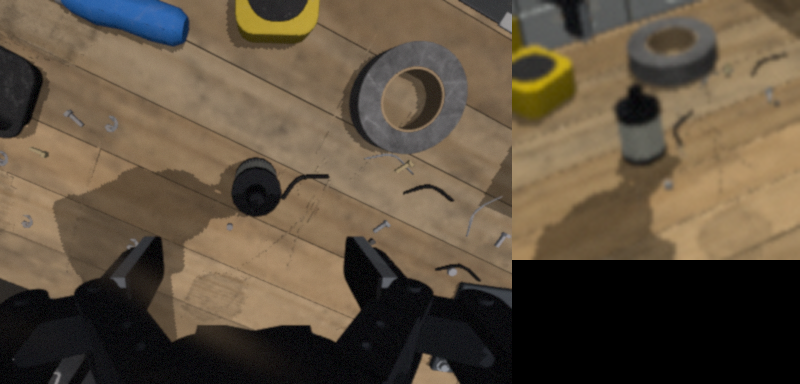

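The cartridge shoulder is at (256,189) and the stem top at (256,196), centred between the fingers but about 4 px further ahead than predicted.

Run:
```python
from h import *
dark=lambda im:im.max(2)<62
for th in (50,62,75):
    print(blobcircle('w4',(245,180),lambda im:cv2.morphologyEx((im.max(2)<th).astype(np.uint8),cv2.MORPH_OPEN,np.ones((9,9))),.055))
im,K,P=load('w4'); print(toplane(K,P,256,196,.075), P[:3,3]-readout.state()['tool_pos'])
```

```text
(array([0.53876339, 0.31023831]), np.float64(0.019987377175463575), 25, np.float64(0.001188639918500798))
(array([0.53868816, 0.31087567]), np.float64(0.02045285690902627), 24, np.float64(0.0019261653372241172))
(array([0.54044642, 0.31200588]), np.float64(0.022335114548490652), 17, np.float64(0.003949913971248806))
[0.54106614 0.31111235 0.075     ] [0.06078008 0.02846517 0.14285591]
```

Emit:
send_rows([
  {"linear":[0.02,0,-0.2],"yaw":0},
  {"linear":[0,0,-0.2],"yaw":0},
  {"linear":[0,0,-0.2],"yaw":0},
  {"linear":[0,0,-0.15],"yaw":0},
  {"linear":[0,0,0],"yaw":0},
  {"linear":[0,0,0],"yaw":0},
])

```text
t: 5.3
tool_pos: [0.5391, 0.3125, 0.0647]
ee_rot: [0.975, 0.222, 0.0, -0.0]
ft_force: [-0.5, 0.3, 0.0]
gripper_width: 0.0858
grip_force: 0.0
```

Emit:
send_rows([
  {"linear":[0,0,0],"yaw":0},
  {"linear":[0,0,0],"yaw":0},
  {"linear":[0,0,0],"yaw":0},
  {"linear":[0,0,0],"yaw":0},
  {"linear":[0,0,0],"yaw":0},
  {"linear":[0,0,0],"yaw":0},
  {"linear":[0,0,0],"yaw":0},
], grip=0)

```text
t: 6.18
tool_pos: [0.5391, 0.3122, 0.0645]
ee_rot: [0.975, 0.222, 0.0, 0.0]
ft_force: [0.7, -0.4, 4.8]
gripper_width: 0.0111
grip_force: 58.6
```

Emit:
send_rows([
  {"linear":[0,0,0.1],"yaw":0},
  {"linear":[0,0,0.2],"yaw":0},
  {"linear":[0,0,0.35],"yaw":0},
  {"linear":[0,0,0.35],"yaw":0},
  {"linear":[0,0,0.35],"yaw":0},
  {"linear":[0,0,0],"yaw":0},
  {"linear":[0,0,0],"yaw":0},
])

```text
t: 7.05
tool_pos: [0.5385, 0.312, 0.199]
ee_rot: [0.975, 0.222, -0.0, 0.0]
ft_force: [-0.4, -0.2, -1.5]
gripper_width: 0.0109
grip_force: 58.5
```

Run:
```python
from h import *
shot('wrist','w5'); shot('scene','s5'); shot('side','d5'); s=readout.state(); print(s['tool_pos'],s['ft_force'],s['gripper_width'])
im,K,P=load('w5'); i2,K2,P2=load('s5'); i3,K3,P3=load('d5')
def cr(i,K,P,h):
    u,v=proj(K,P,s['tool_pos']-[0,0,.03]).round().astype(int); print(u,v); return cv2.resize(i[v-h:v+h,u-h:u+h],(300,300),interpolation=cv2.INTER_CUBIC)
c=np.zeros((600,800,3),np.uint8); c[:384,:500]=im[:,:500]; c[:300,500:]=cr(i2,K2,P2,50);c[300:,500:]=cr(i3,K3,P3,50); cv2.imwrite('pics/c5.png',c)
```

```text
[0.53829503 0.3119396  0.19813049] [-0.0082676  -0.62641652 -0.55301225] 0.010620562289665118
167 198
208 205
```

View pics/c5.png

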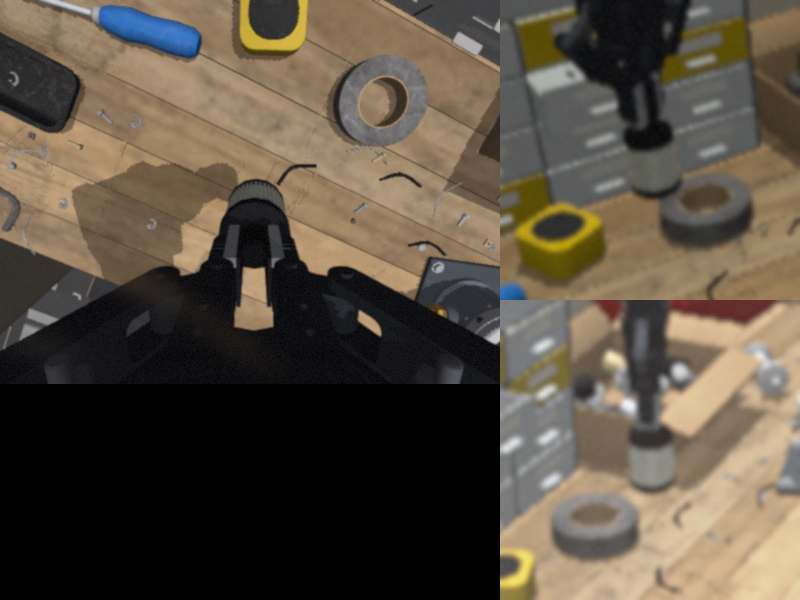

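The cartridge hangs upright in the gripper: in the wrist picture the shoulder's far edge is at v≈200 and the body foot's far edge at v≈181, centred on u≈256. Next I check its offset from the TCP and get the carry distance.

Run:
```python
from h import *
im,K,P=load('w5'); t=np.array([.5385,.312,.1985]); a=np.radians(25.6); x=np.array([np.cos(a),np.sin(a),0])
for dx in (-.003,0,.003):
    print(dx,[proj(K,P,t+x*(dx+.02)+[0,0,dz]).round(1).tolist() for dz in (-.0105,-.0655)])
for u in (246,256,266): print(u,[int(im[v,u].max()) for v in range(170,240,2)])
# scene/side: axis tilt: mask of white pleats
for f in ('s5','d5'):
    g,K,P=load(f); print(f,[proj(K,P,t+[0,0,dz]).round(1).tolist() for dz in (-.0105,-.0655)])
    u,v=proj(K,P,t+[0,0,-.038]).astype(int); w=g[v-22:v+22,u-22:u+22]; m=(w.min(2)>85)&(sat(w)<35)
    for r in range(8,40,3):
        c=np.where(m[r])[0]; print(v-22+r, (c.min()+u-22,c.max()+u-22) if len(c) else None)
print('to housing', np.array([.493,-.004])-t[:2])
```

```text
-0.003 [[253.8, 201.6], [253.6, 177.5]]
0 [[253.8, 196.2], [253.6, 173.4]]
0.003 [[253.8, 190.9], [253.6, 169.2]]
246 [157, 160, 163, 169, 167, 97, 34, 63, 78, 79, 84, 80, 79, 78, 64, 19, 19, 32, 36, 36, 33, 33, 34, 32, 29, 22, 19, 23, 13, 6, 6, 5, 17, 16, 11]
256 [155, 151, 155, 156, 119, 28, 69, 79, 85, 87, 90, 85, 82, 80, 31, 10, 29, 36, 37, 35, 37, 34, 34, 35, 29, 22, 21, 17, 12, 15, 6, 10, 14, 12, 7]
266 [166, 160, 157, 158, 149, 109, 28, 49, 65, 87, 89, 86, 86, 86, 74, 30, 19, 30, 39, 31, 30, 34, 32, 35, 31, 17, 24, 23, 15, 16, 17, 16, 12, 10, 14]
s5 [[165.4, 190.8], [168.5, 210.3]]
186 (np.int64(144), np.int64(187))
189 (np.int64(144), np.int64(187))
192 (np.int64(144), np.int64(187))
195 (np.int64(144), np.int64(187))
198 (np.int64(144), np.int64(187))
201 (np.int64(144), np.int64(186))
204 (np.int64(144), np.int64(178))
207 (np.int64(144), np.int64(187))
210 (np.int64(144), np.int64(169))
213 (np.int64(144), np.int64(151))
216 (np.int64(175), np.int64(176))
d5 [[207.5, 198.8], [208.0, 216.8]]
193 (np.int64(186), np.int64(211))
196 (np.int64(202), np.int64(228))
199 None
202 (np.int64(198), np.int64(198))
205 (np.int64(200), np.int64(216))
208 (np.int64(185), np.int64(216))
211 (np.int64(197), np.int64(216))
214 (np.int64(201), np.int64(216))
217 (np.int64(203), np.int64(210))
220 (np.int64(185), np.int64(198))
223 (np.int64(185), np.int64(202))
to housing [-0.0455 -0.316 ]
```

Emit:
send_rows([
  {"linear":[-0.074,-0.525,0],"yaw":0},
  {"linear":[-0.074,-0.525,0],"yaw":0},
  {"linear":[-0.074,-0.525,0],"yaw":0},
  {"linear":[-0.074,-0.525,0],"yaw":0},
  {"linear":[-0.074,-0.525,0],"yaw":0},
  {"linear":[-0.074,-0.525,0],"yaw":0},
  {"linear":[0,0,-0.12],"yaw":0},
  {"linear":[0,0,-0.12],"yaw":0},
  {"linear":[0,0,0],"yaw":0},
  {"linear":[0,0,0],"yaw":0},
])

```text
t: 8.45
tool_pos: [0.4946, -0.0014, 0.1751]
ee_rot: [0.975, 0.223, -0.0, -0.0]
ft_force: [0.4, -0.3, -0.3]
gripper_width: 0.0101
grip_force: 58.7
```

Run:
```python
from h import *
shot('wrist','w6'); shot('scene','s6'); shot('side','d6'); s=readout.state(); print(s['tool_pos'],s['ft_force'],s['gripper_width'])
t=s['tool_pos']
im,K,P=load('w6'); i2,K2,P2=load('s6'); i3,K3,P3=load('d6')
print(proj(K,P,[.493,-.004,.092]))
def cr(i,K,P,h):
    u,v=np.round(proj(K,P,[.493,-.004,.11])).astype(int); print('crop org',u-h,v-h); return cv2.resize(i[v-h:v+h,u-h:u+h],(300,300),interpolation=cv2.INTER_CUBIC)
c=np.zeros((600,800,3),np.uint8); c[:600,:500]=cv2.resize(im[100:280,180:330],(500,600),interpolation=cv2.INTER_CUBIC); c[:300,500:]=cr(i2,K2,P2,37);c[300:,500:]=cr(i3,K3,P3,37); cv2.imwrite('pics/c6.png',c)
```

```text
[ 0.49474237 -0.00205654  0.17551266] [-0.50370394 -0.31427204 -1.44691357] 0.010845218509668466
[255.69395576 196.74834829]
crop org 246 151
crop org 233 146
```

View pics/c6.png

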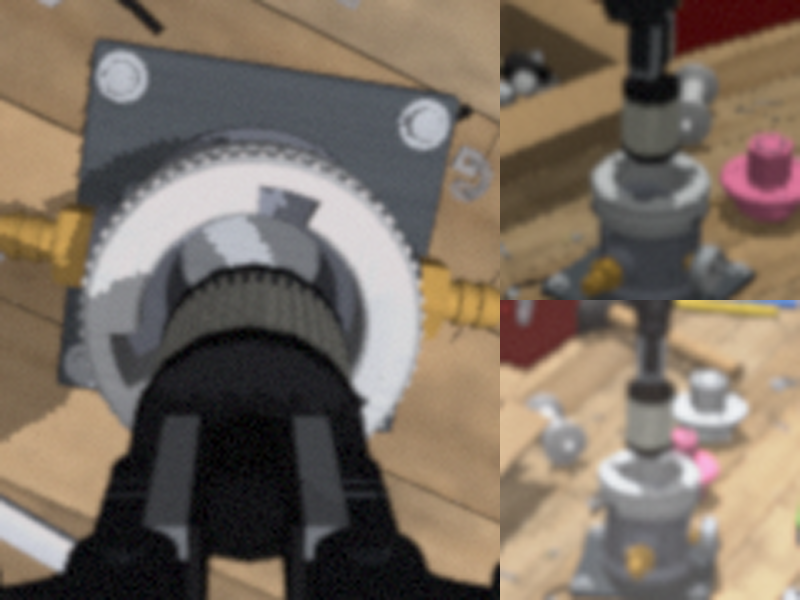

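The cartridge hangs over the ring. In the wrist crop the ring's outer edges are at x≈82 and 422, the foot's far edge at (262,268) and the shoulder's far edge at (258,335). Next I compute the relative offset.

Run:
```python
from h import *
im,K,P=load('w6'); t=np.array([.4946,-.0016,.1753]); a=np.radians(25.6); x=np.array([np.cos(a),np.sin(a)]); y=np.array([-x[1],x[0]])
bright=lambda im:(im.min(2)>150)&(sat(im)<40)
# ring outer edge points: cast from crop
pts=[(82,310),(422,310),(252,155),(115,225),(395,225),(160,180),(350,180)]
n,l=cv2.connectedComponents(bright(im).astype(np.uint8)); k=l[100+int(210/3.333),180+int(200/3.333)]
h=cv2.convexHull(np.argwhere(l==k)[:,::-1].astype(np.int32))[:,0].astype(float)
p=np.array([toplane(K,P,u,v,.092) for u,v in h]); c=np.array([.493,-.004])
for _ in range(5):
    e=abs(np.linalg.norm(p[:,:2]-c,axis=1)-.0395); g=p[e<.002]; c,r=fitcircle(g)
print('ring',c,r,len(g))
def px(cx,cy): return 180+cx/3.333,100+cy/3.333
foot=toplane(K,P,*px(262,268),t[2]-.0635)[:2]; sh=toplane(K,P,*px(258,337),t[2]-.0145)[:2]
for n,q,r in (('foot',foot,.0195),('shoulder',sh,.02)): q=q-x*r; print(n,q,'rel ring (world)',(q-c)*1e3,'rel tcp tool xy',(q-t[:2])@x*1e3,(q-t[:2])@y*1e3)
# lateral edges of body at foot: left/right pixel in row 
for cx in (168,350): q=toplane(K,P,*px(cx,335),t[2]-.055)[:2]; print('side',(q-t[:2])@y*1e3,'ring y',(c-t[:2])@y*1e3)
```

```text
ring [ 0.49353912 -0.00374721] 0.039780556222144554 24
foot [ 0.49260404 -0.00619705] rel ring (world) [-0.93508074 -2.44984243] rel tcp tool xy -3.78634393355758 -3.2833417457489347
shoulder [ 0.49209744 -0.00479958] rel ring (world) [-1.441677   -1.05236833] rel tcp tool xy -3.6393802669431183 -1.8041611227504581
side 16.170768173423767 ring y -1.4780292212612016
side -21.405446362405076 ring y -1.4780292212612016
```

Emit:
send_rows([
  {"linear":[0.012,0.018,0],"yaw":0},
  {"linear":[0,0,-0.15],"yaw":0},
  {"linear":[0,0,-0.15],"yaw":0},
  {"linear":[0,0,-0.06],"yaw":0},
  {"linear":[0,0,-0.06],"yaw":0},
  {"linear":[0,0,-0.06],"yaw":0},
  {"linear":[0,0,0],"yaw":0},
])

```text
t: 9.48
tool_pos: [0.4955, -0.0009, 0.1269]
ee_rot: [0.975, 0.222, -0.0, -0.0]
ft_force: [-0.2, -0.8, -0.8]
gripper_width: 0.0106
grip_force: 58.7
```

Emit:
send_rows([
  {"linear":[0,0,-0.1],"yaw":0},
  {"linear":[0,0,-0.1],"yaw":0},
  {"linear":[0,0,-0.08],"yaw":0},
  {"linear":[0,0,-0.05],"yaw":0},
  {"linear":[0,0,-0.03],"yaw":0},
  {"linear":[0,0,0],"yaw":0},
])

```text
t: 10.22
tool_pos: [0.4956, -0.0009, 0.0911]
ee_rot: [0.975, 0.222, -0.0, -0.0]
ft_force: [0.0, 0.5, -1.7]
gripper_width: 0.0108
grip_force: 58.7
```

Emit:
send_rows([
  {"linear":[0,0,-0.02],"yaw":0},
  {"linear":[0,0,-0.01],"yaw":0},
  {"linear":[0,0,0],"yaw":0},
  {"linear":[0,0,0],"yaw":0},
])

```text
t: 10.72
tool_pos: [0.4957, -0.001, 0.0883]
ee_rot: [0.975, 0.222, 0.0, 0.0]
ft_force: [-0.9, -1.1, -0.8]
gripper_width: 0.0107
grip_force: 58.7
```

Emit:
send_rows([
  {"linear":[0,0,0],"yaw":0},
  {"linear":[0,0,0],"yaw":0},
  {"linear":[0,0,0],"yaw":0},
  {"linear":[0,0,0],"yaw":0},
], grip=0.2)

```text
t: 11.22
tool_pos: [0.4959, -0.0009, 0.0883]
ee_rot: [0.975, 0.222, 0.0, 0.0]
ft_force: [-0.0, -0.2, 0.6]
gripper_width: 0.017
grip_force: 0.1
```

Emit:
send_rows([
  {"linear":[0,0,0.04],"yaw":0},
  {"linear":[0,0,0.06],"yaw":0},
  {"linear":[0,0,0.2],"yaw":0},
  {"linear":[0,0,0.5],"yaw":0},
  {"linear":[0,0,0.5],"yaw":0},
])

```text
t: 11.85
tool_pos: [0.4953, -0.0008, 0.2199]
ee_rot: [0.975, 0.222, -0.0, -0.0]
ft_force: [0.2, 0.3, -0.5]
gripper_width: 0.0174
grip_force: 0.0
```

Emit:
send_rows([
  {"linear":[-0.1,-0.1,0.4],"yaw":0},
  {"linear":[-0.25,-0.1,0.2],"yaw":0},
  {"linear":[0,0,0],"yaw":0},
  {"linear":[0,0,0],"yaw":0},
], grip=1)

```text
t: 12.35
tool_pos: [0.4609, -0.0208, 0.2784]
ee_rot: [0.975, 0.222, 0.0, 0.0]
ft_force: [0.2, -0.1, 0.7]
gripper_width: 0.0852
grip_force: 0.0
```

Run:
```python
from h import *
shot('wrist','w7'); s=readout.state(); print(s['t'],s['tool_pos'],s['ft_force'],s['gripper_width'])
im,K,P=load('w7'); u,v=proj(K,P,[.493,-.004,.092]).round().astype(int); print(u,v)
h=40; cv2.imwrite('pics/c7.png',cv2.resize(im[v-h:v+h,u-h:u+h],(480,480),interpolation=cv2.INTER_CUBIC))
```

```text
12.4 [ 0.46095244 -0.02065715  0.27797164] [0.90879744 0.43606981 0.2179047 ] 0.08492840834424044
252 134
```

View pics/c7.png

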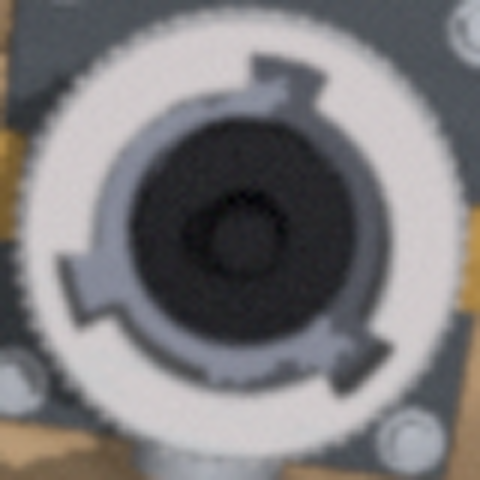

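The cartridge stands upright in the chamber, with its shoulder centred at (243,230), and the slots are at (288,75), (82,285) and (362,365). I'll refine the ring centre and slot angles from this view.

Run:
```python
from h import *
for f in ('w7','w2'):
    im,K,P=load(f); g=cv2.cvtColor(im,cv2.COLOR_BGR2GRAY).astype(np.float32)
    m=((im.min(2)>150)&(sat(im)<40)).astype(np.uint8); n,l=cv2.connectedComponents(m)
    u,v=proj(K,P,[.493,-.004+.036,.092]); k=l[int(round(v)),int(round(u))]
    h=cv2.convexHull(np.argwhere(l==k)[:,::-1].astype(np.int32))[:,0].astype(float)
    p=np.array([toplane(K,P,u,v,.092) for u,v in h]); c=np.array([.493,-.004]); r=.0395
    for _ in range(5):
        e=abs(np.linalg.norm(p[:,:2]-c,axis=1)-r); q=p[e<.0015]; c,r=fitcircle(q)
    print(f,'ring',c.round(4),r.round(4),len(q),len(p))
    A=np.arange(-60,300,.5)
    G=np.mean([[cv2.getRectSubPix(g,(1,1),tuple(map(float,proj(K,P,[c[0]+R*np.cos(a),c[1]+R*np.sin(a),.092]))))[0,0] for a in np.radians(A)] for R in (.030,.031,.032)],0)
    d=np.diff((G<160).astype(int)); s=A[1:][d==1]; e=A[1:][d==-1]; print(s,e); mids=[(a+b)/2 for a,b in zip(s,e) if b-a>15]; print(mids,np.mean(np.array(mids)%120))
```

```text
w7 ring [ 0.493  -0.0038] 0.0396 29 32
[ -2.  119.5 236.5] [ 24.  144.5 262.5]
[np.float64(11.0), np.float64(132.0), np.float64(249.5)] 10.833333333333334
w2 ring [ 0.493 -0.004] 0.0395 31 34
[ -1.5 119.  236.5] [ 24.5 144.5 262. ]
[np.float64(11.5), np.float64(131.75), np.float64(249.25)] 10.833333333333334
```

Emit:
send_rows([
  {"linear":[0.042,-0.018,0],"yaw":1},
  {"linear":[0.042,-0.018,0],"yaw":1},
  {"linear":[0.042,-0.018,0],"yaw":1},
  {"linear":[0.042,-0.018,0],"yaw":1},
  {"linear":[0.042,-0.018,0],"yaw":1},
  {"linear":[0.042,-0.018,0],"yaw":1},
  {"linear":[0.042,-0.018,0],"yaw":1},
  {"linear":[0.042,-0.018,0],"yaw":1},
  {"linear":[0.042,-0.018,0],"yaw":1},
  {"linear":[0.042,-0.018,0],"yaw":1},
  {"linear":[0,0,0],"yaw":0},
  {"linear":[0,0,0],"yaw":0},
])

```text
t: 13.9
tool_pos: [0.5026, -0.0387, 0.2777]
ee_rot: [0.605, 0.796, -0.0, -0.001]
ft_force: [0.1, 0.9, -0.8]
gripper_width: 0.0852
grip_force: 0.0
```

```bash
cat >> h.py <<'E'
def ringfit(f,c0=(.493,-.004),z=.092,r=.0395,th=150,tol=.0015):
    im,K,P=load(f); m=((im.min(2)>th)&(sat(im)<40)).astype(np.uint8); n,l=cv2.connectedComponents(m)
    ks=[l[int(round(v)),int(round(u))] for u,v in (proj(K,P,[c0[0]+.92*r*np.cos(a),c0[1]+.92*r*np.sin(a),z]) for a in np.linspace(0,6.28,24))]
    k=np.bincount([x for x in ks if x] or [0]).argmax()
    h=cv2.convexHull(np.argwhere(l==k)[:,::-1].astype(np.int32))[:,0].astype(float)
    p=np.array([toplane(K,P,u,v,z) for u,v in h]); c=np.array(c0)
    for t in (.006,.003,tol,tol,tol):
        e=abs(np.linalg.norm(p[:,:2]-c,axis=1)-r); q=p[e<t]; c,rr=fitcircle(q)
        if abs(rr-r)<.0015: r=rr
    return c,rr,len(q),len(p)
E
python3 - <<'E'
from h import *
shot('wrist','w8'); s=readout.state(); print(s['t'],s['tool_pos'],s['ee_rot'],s['qpos'].round(2))
for f in('w2','w7','w8'): print(ringfit(f))
a,b=np.radians(25.6),np.radians(2*np.degrees(np.arctan2(s['ee_rot'][1],s['ee_rot'][0])))
R=lambda a:np.array([[np.cos(a),-np.sin(a)],[np.sin(a),np.cos(a)]])
d=ringfit('w7')[0]-ringfit('w8')[0]; bias=np.linalg.solve(R(a)-R(b),d); print('yaw',np.degrees(b),'bias tool',bias,'true ring',ringfit('w7')[0]-R(a)@bias)
E
```

```text
13.95 [ 0.50258057 -0.03865131  0.27787428] [ 6.05048330e-01  7.96188637e-01 -1.04208422e-04 -4.02792707e-04] [ 0.45  0.33 -0.63  2.01  0.25  0.87 -0.05]
(array([ 0.49298946, -0.0039883 ]), np.float64(0.03949353266142573), 31, 34)
(array([ 0.49296262, -0.00384895]), np.float64(0.03959894088264596), 29, 32)
(array([ 0.49324289, -0.00444606]), np.float64(0.038582570391041196), 20, 27)
yaw 105.53535293588753 bias tool [-0.00039086  0.00033292] true ring [ 0.49345896 -0.00398031]
```

Emit:
send_rows([
  {"linear":[0.063,-0.45,0],"yaw":-0.61},
  {"linear":[0.063,-0.45,0],"yaw":-0.61},
  {"linear":[0.063,-0.45,0],"yaw":-0.61},
  {"linear":[0.063,-0.45,0],"yaw":-0.61},
  {"linear":[0.063,-0.45,0],"yaw":-0.61},
  {"linear":[0.063,-0.45,0],"yaw":-0.61},
  {"linear":[0,0,-0.4],"yaw":0},
  {"linear":[0,0,-0.4],"yaw":0},
  {"linear":[0,0,0],"yaw":0},
  {"linear":[0,0,0],"yaw":0},
])

```text
t: 15.2
tool_pos: [0.5413, -0.3088, 0.1995]
ee_rot: [0.786, 0.618, 0.0, 0.001]
ft_force: [0.9, -0.7, -0.0]
gripper_width: 0.0852
grip_force: 0.0
```

Run:
```python
from h import *
shot('wrist','w9'); s=readout.state(); print(s['t'],s['tool_pos'],2*np.degrees(np.arctan2(s['ee_rot'][1],s['ee_rot'][0])))
for f in('w1','w9'): print(ringfit(f,(.549,-.273),.028,.0365))
c=ringfit('w9',(.549,-.273),.028,.0365)[0]
im,K,P=load('w9'); g=cv2.GaussianBlur(cv2.cvtColor(im,cv2.COLOR_BGR2GRAY),(0,0),.8)
A=np.arange(-60,300,3)
for r in (.026,.029,.032): print([int(cv2.getRectSubPix(g,(1,1),tuple(map(float,proj(K,P,[c[0]+r*np.cos(a),c[1]+r*np.sin(a),.029]))))[0,0]) for a in np.radians(A)])
u,v=proj(K,P,[c[0],c[1],.03]).round().astype(int); h=60; print('crop',u-h,v-h); cv2.imwrite('pics/c8.png',cv2.resize(im[v-h:v+h,u-h:u+h],(600,600),interpolation=cv2.INTER_CUBIC))
```

```text
15.25 [ 0.54151827 -0.30896699  0.20000674] 76.36870487040453
(array([ 0.54909818, -0.27288631]), np.float64(0.03592654246212668), 32, 32)
(array([ 0.54904072, -0.27281652]), np.float64(0.0356703133813123), 33, 33)
[180, 180, 180, 180, 180, 180, 180, 181, 180, 180, 181, 180, 179, 175, 167, 170, 169, 161, 170, 178, 180, 180, 180, 180, 180, 181, 180, 180, 180, 179, 180, 179, 180, 180, 180, 180, 180, 180, 180, 180, 180, 180, 180, 181, 181, 181, 181, 180, 180, 180, 179, 177, 176, 174, 171, 172, 169, 160, 162, 155, 146, 149, 157, 146, 128, 120, 119, 120, 119, 118, 119, 119, 119, 119, 119, 118, 119, 119, 118, 118, 118, 118, 118, 118, 121, 136, 157, 174, 179, 180, 180, 180, 178, 168, 160, 165, 169, 172, 178, 180, 180, 180, 181, 181, 180, 180, 180, 181, 181, 181, 181, 181, 181, 181, 180, 181, 180, 180, 180, 181]
[180, 181, 180, 180, 180, 180, 180, 180, 180, 181, 180, 180, 180, 178, 172, 173, 170, 162, 173, 179, 180, 180, 180, 180, 180, 180, 180, 180, 180, 180, 181, 180, 180, 179, 179, 180, 180, 180, 180, 180, 180, 180, 180, 180, 181, 180, 180, 180, 180, 180, 180, 180, 180, 178, 173, 174, 173
[... 229 characters left out ...]
0, 180, 180, 180, 180, 181, 180, 180, 180, 180, 181, 181, 181, 181, 180, 180, 180, 180]
[180, 180, 180, 180, 181, 180, 180, 180, 180, 180, 180, 180, 180, 179, 173, 173, 168, 160, 176, 179, 179, 179, 180, 180, 180, 180, 179, 179, 180, 180, 180, 180, 179, 179, 180, 180, 180, 180, 180, 180, 181, 179, 179, 180, 180, 181, 181, 180, 180, 180, 180, 180, 180, 178, 171, 172, 173, 171, 178, 180, 180, 180, 172, 151, 131, 122, 121, 121, 120, 121, 120, 121, 121, 121, 122, 121, 121, 121, 121, 121, 120, 120, 120, 120, 122, 137, 166, 179, 180, 180, 180, 181, 179, 174, 165, 169, 170, 172, 179, 181, 180, 180, 181, 180, 180, 180, 180, 181, 180, 181, 181, 180, 180, 180, 179, 180, 180, 181, 181, 180]
crop 193 75
```

View pics/c8.png

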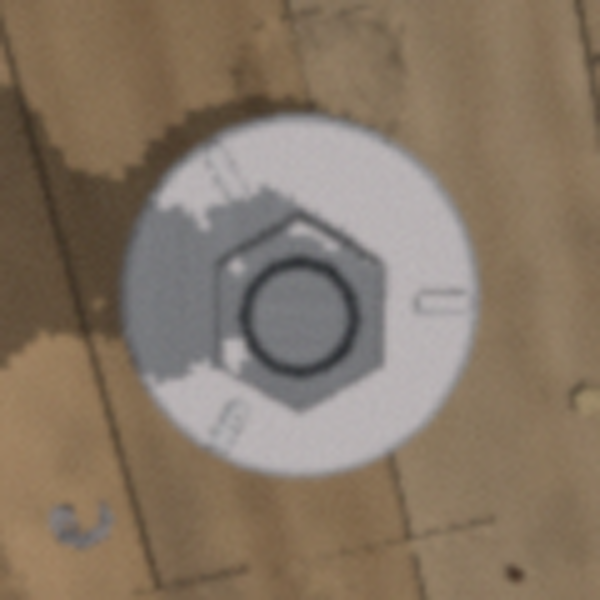

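The cap is in view: centre at (300,295), hex centre at (300,312), flats vertical (square to the closing line), and a rib at (440,300). The yaw is right, so I grip.

Emit:
send_rows([
  {"linear":[0.076,0.361,-0.3],"yaw":0},
  {"linear":[0,0,-0.5],"yaw":0},
  {"linear":[0,0,-0.5],"yaw":0},
  {"linear":[0,0,-0.3],"yaw":0},
  {"linear":[0,0,-0.08],"yaw":0},
  {"linear":[0,0,0],"yaw":0},
  {"linear":[0,0,0],"yaw":0},
])

```text
t: 16.12
tool_pos: [0.5491, -0.2733, 0.0321]
ee_rot: [0.786, 0.618, 0.001, 0.001]
ft_force: [0.4, 0.2, 0.5]
gripper_width: 0.0852
grip_force: 0.0
```

Emit:
send_rows([
  {"linear":[0,0,0],"yaw":0},
  {"linear":[0,0,0],"yaw":0},
  {"linear":[0,0,0],"yaw":0},
  {"linear":[0,0,0],"yaw":0},
  {"linear":[0,0,0],"yaw":0},
  {"linear":[0,0,0],"yaw":0},
], grip=0)

```text
t: 16.88
tool_pos: [0.5484, -0.273, 0.0308]
ee_rot: [0.786, 0.618, 0.0, 0.0]
ft_force: [-1.1, 0.4, 5.4]
gripper_width: 0.031
grip_force: 60.2
```

Emit:
send_rows([
  {"linear":[0,0,0.1],"yaw":0},
  {"linear":[0,0,0.4],"yaw":0},
  {"linear":[0,0,0.5],"yaw":0},
  {"linear":[0,0,0.3],"yaw":0},
  {"linear":[-0.092,0.448,0],"yaw":0.506},
  {"linear":[-0.092,0.448,0],"yaw":0.506},
  {"linear":[-0.092,0.448,0],"yaw":0.506},
  {"linear":[-0.092,0.448,0],"yaw":0.506},
  {"linear":[-0.092,0.448,0],"yaw":0.506},
  {"linear":[-0.092,0.448,0],"yaw":0.506},
  {"linear":[0,0,-0.15],"yaw":0},
  {"linear":[0,0,0],"yaw":0},
  {"linear":[0,0,0],"yaw":0},
])

```text
t: 18.5
tool_pos: [0.493, -0.0052, 0.1453]
ee_rot: [0.639, 0.769, -0.0, 0.0]
ft_force: [-0.8, -0.2, -2.3]
gripper_width: 0.0307
grip_force: 59.9
```

Run:
```python
from h import *
shot('wrist','w10'); shot('scene','s10'); shot('side','d10'); s=readout.state(); print(s['t'],s['tool_pos'],2*np.degrees(np.arctan2(s['ee_rot'][1],s['ee_rot'][0])),s['ft_force'],s['gripper_width'])
t=s['tool_pos']; im,K,P=load('w10')
def cr(i,K,P,h):
    u,v=np.round(proj(K,P,[.493,-.004,.115])).astype(int); print('crop org',u-h,v-h); return cv2.resize(i[v-h:v+h,u-h:u+h],(300,300),interpolation=cv2.INTER_CUBIC)
print(proj(K,P,[.4933,-.004,.092]),proj(K,P,[t[0],t[1],t[2]-.003]))
c=np.zeros((600,800,3),np.uint8); c[:600,:500]=cv2.resize(im[100:280,180:330],(500,600),interpolation=cv2.INTER_CUBIC); c[:300,500:]=cr(*load('s10'),40);c[300:,500:]=cr(*load('d10'),40); cv2.imwrite('pics/c10.png',c)
```

```text
18.65 [ 0.49311774 -0.00492879  0.14547332] 100.56575888980093 [-0.00356816  0.0691713  -1.70786595] 0.03098471135153894
[254.98724549 205.22961121] [254.78990585 237.86293238]
crop org 243 147
crop org 230 141
```

View pics/c10.png

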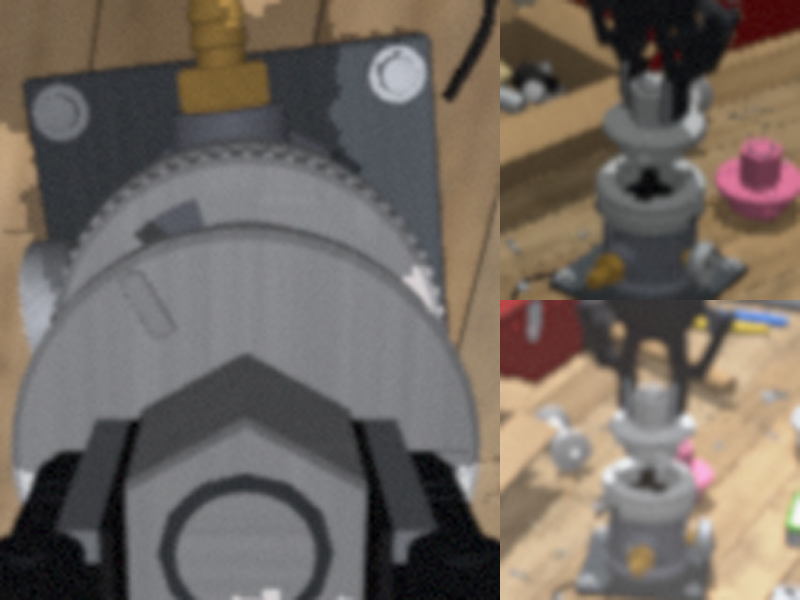

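The cap hangs level over the ring. In the wrist crop the flange's far edge is at (245,225), its sides at x≈15 and 478, the rib at (148,304), the ring's far edge at (245,158) and a slot at (172,225). I've now viewed 12 pictures, which is over the limit of 10, so from here I work from numbers and force only.

Run:
```python
from h import *
im,K,P=load('w10'); t=np.array([.4930,-.0050,.1454]); yaw=np.radians(100.6); x=np.array([np.cos(yaw),np.sin(yaw)]); y=np.array([-x[1],x[0]])
px=lambda p:(180+p[0]/3.333,100+p[1]/3.333)
fl=np.array([toplane(K,P,*px(p),t[2]-.004)[:2] for p in [(245,225),(15,440),(478,440),(95,288),(405,290),(160,243),(335,243)]])
cf,r=fitcircle(fl); print('flange',cf,r,'rel tcp tool',(cf-t[:2])@x*1e3,(cf-t[:2])@y*1e3)
rg=np.array([toplane(K,P,*px(p),.092)[:2] for p in [(245,158),(72,255),(425,262),(130,200),(365,203),(190,170),(310,172)]])
cr,r=fitcircle(rg); print('ring',cr,r)
ang=lambda p,c:np.degrees(np.arctan2(*(p-c)[::-1]))
for p in [(130,275),(165,333),(148,304)]: print('rib',ang(toplane(K,P,*px(p),t[2]-.002)[:2],cf))
print('slot',[ang(toplane(K,P,*px(p),.092)[:2],np.array([.4933,-.004])) for p in [(140,236),(200,205),(170,218)]])
```

```text
flange [ 0.49269703 -0.00454586] 0.03656072247324297 rel tcp tool 0.5021189208129 0.21426030334023494
ring [ 0.4929873  -0.00666264] 0.04148702371347776
rib 130.84385333778198
rib 131.41296132193148
rib 130.95024327563686
slot [np.float64(142.8368016224285), np.float64(118.61248648397896), np.float64(130.3255591738967)]
```

Emit:
send_rows([
  {"linear":[0.005,0.006,-0.1],"yaw":0},
  {"linear":[0,0,-0.1],"yaw":0},
  {"linear":[0,0,-0.05],"yaw":0},
  {"linear":[0,0,0],"yaw":0},
  {"linear":[0,0,0],"yaw":0},
])

```text
t: 19.27
tool_pos: [0.4935, -0.0033, 0.1203]
ee_rot: [0.638, 0.77, 0.0, 0.0]
ft_force: [0.8, 0.1, -1.9]
gripper_width: 0.0307
grip_force: 59.9
```

Emit:
send_rows([
  {"linear":[0,0,-0.02],"yaw":0},
  {"linear":[0,0,-0.02],"yaw":0},
  {"linear":[0,0,0],"yaw":0},
  {"linear":[0,0,0],"yaw":0},
])

```text
t: 19.77
tool_pos: [0.4934, -0.0034, 0.1163]
ee_rot: [0.638, 0.77, -0.0, 0.0]
ft_force: [0.7, 0.0, -2.0]
gripper_width: 0.031
grip_force: 59.9
```

Emit:
send_rows([
  {"linear":[0,0,-0.015],"yaw":0},
  {"linear":[0,0,-0.015],"yaw":0},
  {"linear":[0,0,0],"yaw":0},
  {"linear":[0,0,0],"yaw":0},
])

```text
t: 20.27
tool_pos: [0.4934, -0.0034, 0.1132]
ee_rot: [0.638, 0.77, 0.0, -0.0]
ft_force: [0.8, -0.2, -2.0]
gripper_width: 0.0309
grip_force: 59.9
```

Emit:
send_rows([
  {"linear":[0,0,-0.02],"yaw":0},
  {"linear":[0,0,-0.02],"yaw":0},
  {"linear":[0,0,-0.02],"yaw":0},
  {"linear":[0,0,0],"yaw":0},
  {"linear":[0,0,0],"yaw":0},
])

```text
t: 20.9
tool_pos: [0.4934, -0.0034, 0.1074]
ee_rot: [0.638, 0.77, 0.0, 0.0]
ft_force: [-0.8, 0.3, 3.1]
gripper_width: 0.0309
grip_force: 60.5
```

Emit:
send_rows([
  {"linear":[0,0,-0.02],"yaw":0},
  {"linear":[0,0,-0.02],"yaw":0},
  {"linear":[0,0,0],"yaw":0},
  {"linear":[0,0,0],"yaw":0},
])

```text
t: 21.4
tool_pos: [0.4935, -0.0034, 0.1034]
ee_rot: [0.638, 0.77, 0.0, 0.0]
ft_force: [-0.7, -0.2, 7.1]
gripper_width: 0.0309
grip_force: 61.0
```

Emit:
send_rows([
  {"linear":[0,0,-0.01],"yaw":0},
  {"linear":[0,0,0],"yaw":0},
  {"linear":[0,0,0],"yaw":0},
])

```text
t: 21.78
tool_pos: [0.4935, -0.0034, 0.1025]
ee_rot: [0.638, 0.77, 0.0, 0.0]
ft_force: [-1.0, -0.7, 8.0]
gripper_width: 0.0306
grip_force: 61.1
```

Emit:
send_rows([
  {"linear":[0,0,-0.01],"yaw":0},
  {"linear":[0,0,0],"yaw":0},
  {"linear":[0,0,0],"yaw":0},
])

```text
t: 22.15
tool_pos: [0.4935, -0.0034, 0.1015]
ee_rot: [0.638, 0.77, 0.0, 0.0]
ft_force: [-1.9, -1.6, 8.5]
gripper_width: 0.0315
grip_force: 61.2
```

Emit:
send_rows([
  {"linear":[0,0,-0.005],"yaw":0},
  {"linear":[0,0,0],"yaw":0},
  {"linear":[0,0,0],"yaw":0},
])

```text
t: 22.52
tool_pos: [0.4935, -0.0034, 0.1011]
ee_rot: [0.638, 0.77, 0.0, 0.0]
ft_force: [-1.8, -0.5, 9.1]
gripper_width: 0.0309
grip_force: 61.3
```

Emit:
send_rows([
  {"linear":[0,0,-0.005],"yaw":0},
  {"linear":[0,0,0],"yaw":0},
  {"linear":[0,0,0],"yaw":0},
])

```text
t: 22.9
tool_pos: [0.4935, -0.0034, 0.1007]
ee_rot: [0.638, 0.77, 0.0, 0.0]
ft_force: [-2.1, -1.0, 13.1]
gripper_width: 0.0311
grip_force: 61.7
```

Emit:
send_rows([
  {"linear":[0,0,-0.005],"yaw":0},
  {"linear":[0,0,0],"yaw":0},
  {"linear":[0,0,0],"yaw":0},
])

```text
t: 23.28
tool_pos: [0.4935, -0.0034, 0.1007]
ee_rot: [0.638, 0.77, 0.0, 0.001]
ft_force: [-4.4, -1.2, 19.5]
gripper_width: 0.0309
grip_force: 62.8
```

Emit:
send_rows([
  {"linear":[0,0,0.007],"yaw":0},
  {"linear":[0,0,0],"yaw":-0.3},
  {"linear":[0,0,0],"yaw":-0.3},
  {"linear":[0,0,0],"yaw":-0.3},
  {"linear":[0,0,0],"yaw":0},
  {"linear":[0,0,0],"yaw":0},
])

```text
t: 24.02
tool_pos: [0.4939, -0.0033, 0.1009]
ee_rot: [0.685, 0.728, 0.0, 0.0]
ft_force: [-0.7, 0.6, 9.2]
gripper_width: 0.0311
grip_force: 61.4
```

```bash
cat > st.py <<'E'
from h import *
s=readout.state(); print(s['t'],s['tool_pos'].round(4),'yaw',2*np.degrees(np.arctan2(s['ee_rot'][1],s['ee_rot'][0])),s['ft_force'].round(1),s['ft_torque'].round(2),s['gripper_width'].round(4))
E
python3 st.py
```

```text
Traceback (most recent call last):
  File "st.py", line 2, in <module>
    s=readout.state(); print(s['t'],s['tool_pos'].round(4),'yaw',2*np.degrees(np.arctan2(s['ee_rot'][1],s['ee_rot'][0])),s['ft_force'].round(1),s['ft_torque'].round(2),s['gripper_width'].round(4))
                                                                                                                                                                        ^^^^^^^^^^^^^^^^^^^^^^^^
AttributeError: 'float' object has no attribute 'round'
```

Emit:
send_rows([
  {"linear":[0,0,0],"yaw":-0.3},
  {"linear":[0,0,0],"yaw":-0.4},
  {"linear":[0,0,0],"yaw":-0.4},
  {"linear":[0,0,0],"yaw":-0.4},
  {"linear":[0,0,0],"yaw":0},
])

```text
t: 24.65
tool_pos: [0.494, -0.0032, 0.1009]
ee_rot: [0.758, 0.652, 0.001, 0.0]
ft_force: [-0.4, 0.2, 9.8]
gripper_width: 0.0309
grip_force: 61.4
```

```bash
sed -i "s/,s\['gripper_width'\].round(4)//" st.py; python3 st.py
```

```text
24.65 [ 0.494  -0.0032  0.1009] yaw 81.43564527779894 [-0.4  0.2  9.8] [ 0.05  0.22 -0.03]
```

Emit:
send_rows([
  {"linear":[0,0,0],"yaw":-0.4},
  {"linear":[0,0,0],"yaw":-0.4},
  {"linear":[0,0,0],"yaw":-0.4},
  {"linear":[0,0,0],"yaw":-0.4},
  {"linear":[0,0,0],"yaw":-0.4},
  {"linear":[0,0,0],"yaw":-0.4},
  {"linear":[0,0,0],"yaw":-0.4},
  {"linear":[0,0,0],"yaw":0},
])

```text
t: 25.65
tool_pos: [0.4939, -0.0033, 0.1009]
ee_rot: [0.87, 0.493, 0.0, 0.0]
ft_force: [-0.4, 0.4, 8.8]
gripper_width: 0.0311
grip_force: 61.4
```

```bash
python3 st.py
```

```text
25.65 [ 0.4939 -0.0033  0.1009] yaw 59.02687563570773 [-0.4  0.4  8.8] [-0.04  0.3  -0.06]
```

Emit:
send_rows([
  {"linear":[0,0,0],"yaw":-0.2},
  {"linear":[0,0,0],"yaw":-0.2},
  {"linear":[0,0,0],"yaw":-0.15},
  {"linear":[0,0,0],"yaw":0},
  {"linear":[0,0,0],"yaw":0},
])

```text
t: 26.28
tool_pos: [0.494, -0.0033, 0.1009]
ee_rot: [0.888, 0.459, 0.001, 0.0]
ft_force: [-0.5, 0.5, 9.8]
gripper_width: 0.0309
grip_force: 61.4
```

```bash
python3 st.py
```

```text
26.275 [ 0.494  -0.0033  0.1009] yaw 54.67270350725461 [-0.5  0.5  9.8] [-0.01  0.2  -0.  ]
```

Emit:
send_rows([
  {"linear":[0,0,0],"yaw":-0.15},
  {"linear":[0,0,0],"yaw":-0.15},
  {"linear":[0,0,0],"yaw":0},
  {"linear":[0,0,0],"yaw":0},
])

```text
t: 26.78
tool_pos: [0.494, -0.0033, 0.1009]
ee_rot: [0.898, 0.441, 0.001, 0.0]
ft_force: [-0.9, -0.3, 8.4]
gripper_width: 0.0306
grip_force: 61.4
```

```bash
python3 st.py
```

```text
26.775 [ 0.494  -0.0033  0.1009] yaw 52.27807212231492 [-0.9 -0.3  8.4] [-0.    0.17  0.05]
```

Emit:
send_rows([
  {"linear":[0,0,0],"yaw":-0.12},
  {"linear":[0,0,0],"yaw":0},
  {"linear":[0,0,0],"yaw":0},
])

```text
t: 27.15
tool_pos: [0.4937, -0.0033, 0.1009]
ee_rot: [0.901, 0.433, 0.0, 0.0]
ft_force: [-1.5, -0.1, 10.1]
gripper_width: 0.0306
grip_force: 61.4
```

```bash
python3 st.py
```

```text
27.15 [ 0.4937 -0.0033  0.1009] yaw 51.345361214499654 [-1.5 -0.1 10.1] [0.01 0.24 0.18]
```

Emit:
send_rows([
  {"linear":[0,0,0],"yaw":-0.1},
  {"linear":[0,0,0],"yaw":0},
  {"linear":[0,0,0],"yaw":0},
])

```text
t: 27.52
tool_pos: [0.4936, -0.0033, 0.1009]
ee_rot: [0.904, 0.427, 0.0, 0.0]
ft_force: [-1.1, -0.8, 10.7]
gripper_width: 0.0307
grip_force: 61.5
```

```bash
python3 st.py
```

```text
27.525 [ 0.4936 -0.0033  0.1009] yaw 50.617837738349195 [-1.1 -0.8 10.7] [-0.02  0.37  0.61]
```

Emit:
send_rows([
  {"linear":[0,0,0],"yaw":0.12},
  {"linear":[0,0,0.015],"yaw":0},
  {"linear":[0,0,0.015],"yaw":0},
  {"linear":[0,0,0],"yaw":0},
  {"linear":[0,0,0],"yaw":0},
])

```text
t: 28.15
tool_pos: [0.4936, -0.0033, 0.1037]
ee_rot: [0.901, 0.434, 0.0, 0.0]
ft_force: [-1.1, -0.8, 7.2]
gripper_width: 0.0311
grip_force: 61.0
```

```bash
python3 st.py
```

```text
28.15 [ 0.4936 -0.0033  0.1037] yaw 51.481505628111364 [-1.1 -0.8  7.2] [0.07 0.31 0.03]
```

Emit:
send_rows([
  {"linear":[0,0,0.008],"yaw":0},
  {"linear":[0,0,0],"yaw":0},
  {"linear":[0,0,0],"yaw":0},
])

```text
t: 28.52
tool_pos: [0.4937, -0.0033, 0.1044]
ee_rot: [0.901, 0.434, 0.0, 0.0]
ft_force: [-0.6, 0.6, 6.4]
gripper_width: 0.0309
grip_force: 61.0
```

```bash
python3 st.py
```

```text
28.525 [ 0.4937 -0.0033  0.1044] yaw 51.478136828058204 [-0.6  0.6  6.4] [0.07 0.18 0.03]
```

Emit:
send_rows([
  {"linear":[0,0,0.008],"yaw":0},
  {"linear":[0,0,0],"yaw":0},
  {"linear":[0,0,0],"yaw":0},
])

```text
t: 28.9
tool_pos: [0.4936, -0.0033, 0.1052]
ee_rot: [0.901, 0.434, 0.0, 0.0]
ft_force: [-0.7, 0.2, 5.1]
gripper_width: 0.0305
grip_force: 60.9
```

Emit:
send_rows([
  {"linear":[0,0,0.005],"yaw":0},
  {"linear":[0,0,0],"yaw":0},
  {"linear":[0,0,0],"yaw":0},
])

```text
t: 29.28
tool_pos: [0.4936, -0.0033, 0.1054]
ee_rot: [0.901, 0.434, 0.0, -0.0]
ft_force: [1.9, 1.0, -4.5]
gripper_width: 0.0312
grip_force: 60.1
```

The lugs bear in the pockets: the force reversed at TCP z = 0.1054, which is 4.7 mm above the bottom of the push. I release and check.

Emit:
send_rows([
  {"linear":[0,0,-0.003],"yaw":0},
  {"linear":[0,0,0],"yaw":0},
  {"linear":[0,0,0],"yaw":0},
])

```text
t: 29.65
tool_pos: [0.4936, -0.0033, 0.1053]
ee_rot: [0.901, 0.434, 0.0, 0.0]
ft_force: [2.1, 1.3, -0.6]
gripper_width: 0.031
grip_force: 60.5
```

Emit:
send_rows([
  {"linear":[0,0,0],"yaw":0},
  {"linear":[0,0,0],"yaw":0},
  {"linear":[0,0,0],"yaw":0},
  {"linear":[0,0,0],"yaw":0},
  {"linear":[0,0,0],"yaw":0},
  {"linear":[0,0,0.1],"yaw":0},
  {"linear":[0,0,0.3],"yaw":0},
  {"linear":[-0.1,-0.1,0.5],"yaw":0},
  {"linear":[-0.1,-0.15,0.5],"yaw":0},
  {"linear":[0,0,0.3],"yaw":0},
  {"linear":[0,0,0],"yaw":0},
  {"linear":[0,0,0],"yaw":0},
], grip=1)

```text
t: 31.15
tool_pos: [0.473, -0.0284, 0.2752]
ee_rot: [0.901, 0.434, -0.0, 0.0]
ft_force: [-0.4, 0.3, -1.1]
gripper_width: 0.0854
grip_force: 0.0
```

```bash
python3 st.py
python3 - <<'E'
from h import *
shot('wrist','w11')
im,K,P=load('w11')
for z in (.0975,.1025,.1065): print(z,ringfit('w11',(.4935,-.004),z,.0362,th=110,tol=.001))
c=ringfit('w11',(.4935,-.004),.1025,.0362,th=110,tol=.001)[0]
g=cv2.GaussianBlur(cv2.cvtColor(im,cv2.COLOR_BGR2GRAY),(0,0),.8); A=np.arange(-60,300,3)
for r in (.027,.030): print([int(cv2.getRectSubPix(g,(1,1),tuple(map(float,proj(K,P,[c[0]+r*np.cos(a),c[1]+r*np.sin(a),.103]))))[0,0]) for a in np.radians(A)])
E
```

```text
31.15 [ 0.473  -0.0284  0.2752] yaw 51.468236336199695 [-0.4  0.3 -1.1] [ 0.01  0.03 -0.01]
0.0975 (array([0., 0.]), np.float64(0.0), 0, 31)
0.1025 (array([0., 0.]), np.float64(0.0), 0, 31)
0.1065 (array([0., 0.]), np.float64(0.0), 0, 31)
[6, 5, 6, 6, 7, 7, 5, 4, 5, 7, 9, 8, 9, 9, 10, 11, 10, 9, 8, 9, 9, 9, 8, 9, 10, 10, 11, 11, 10, 10, 10, 10, 10, 9, 9, 9, 9, 8, 8, 9, 9, 9, 10, 10, 10, 10, 10, 10, 11, 11, 10, 9, 8, 9, 9, 9, 8, 9, 10, 11, 10, 9, 9, 9, 8, 8, 5, 4, 5, 6, 7, 7, 6, 5, 6, 7, 8, 9, 10, 50, 50, 50, 50, 50, 50, 50, 50, 50, 50, 50, 50, 50, 50, 50, 50, 50, 50, 50, 50, 50, 50, 50, 50, 50, 50, 50, 50, 50, 50, 50, 50, 50, 50, 50, 50, 50, 50, 9, 8, 7]
[7, 6, 5, 6, 7, 7, 5, 4, 5, 8, 8, 9, 9, 10, 10, 10, 9, 8, 9, 9, 8, 9, 10, 11, 11, 10, 10, 10, 9, 8, 8, 8, 8, 8, 9, 9, 9, 9, 9, 9, 9, 9, 8, 8, 8, 8, 9, 10, 10, 10, 10, 11, 10, 9, 8, 9, 9, 8, 9, 10, 11, 10, 9, 9, 8, 9, 5, 4, 5, 7, 7, 6, 5, 6, 6, 8, 9, 10, 50, 50, 50, 50, 50, 50, 50, 50, 50, 50, 50, 50, 50, 50, 50, 50, 50, 50, 50, 50, 50, 50, 50, 50, 50, 50, 50, 50, 50, 50, 50, 50, 50, 50, 50, 50, 50, 50, 50, 50, 9, 8]
```

Run:
```python
from h import *
im,K,P=load('w11'); c=np.array([.4935,-.004]); g=cv2.cvtColor(im,cv2.COLOR_BGR2GRAY)
f=lambda r,a,z:int(cv2.getRectSubPix(g,(1,1),tuple(map(float,proj(K,P,[c[0]+r*np.cos(a),c[1]+r*np.sin(a),z]))))[0,0])
A=np.arange(-90,270,3)
for r in (.028,.031): print([f(r,a,.103) for a in np.radians(A)])
R=np.arange(.030,.042,.00025); pts=[]
for a in np.radians(np.arange(0,360,10)):
    p=np.array([f(r,a,.1015) for r in R]); r=R[p.argmin()]; pts.append(c+r*np.array([np.cos(a),np.sin(a)]))
pts=np.array(pts); q,r=fitcircle(pts)
for _ in range(5):
    e=abs(np.linalg.norm(pts-q,axis=1)-r); q,r=fitcircle(pts[e<=np.percentile(e,60)])
print('flange edge',q,r,np.median(e))
```

```text
[197, 196, 197, 198, 197, 197, 197, 197, 196, 196, 196, 198, 197, 197, 198, 193, 178, 187, 190, 172, 190, 196, 196, 196, 196, 197, 196, 198, 197, 195, 195, 197, 196, 195, 195, 196, 197, 196, 195, 194, 196, 196, 195, 197, 195, 197, 196, 197, 196, 196, 196, 195, 196, 195, 196, 195, 188, 193, 189, 183, 194, 196, 195, 196, 195, 195, 196, 195, 195, 192, 192, 195, 196, 197, 196, 196, 196, 197, 198, 197, 196, 196, 195, 192, 171, 137, 128, 127, 129, 129, 130, 129, 129, 130, 129, 123, 123, 120, 118, 123, 128, 131, 130, 129, 130, 129, 132, 140, 175, 197, 196, 196, 195, 197, 196, 196, 196, 196, 196, 197]
[197, 197, 195, 195, 197, 196, 195, 197, 197, 197, 196, 197, 195, 197, 197, 194, 180, 187, 189, 179, 196, 197, 196, 197, 196, 196, 196, 196, 197, 197, 196, 196, 196, 195, 197, 197, 196, 196, 196, 197, 196, 197, 196, 197, 198, 195, 196, 195, 196, 195, 197, 196, 196, 195, 196, 192, 178, 191, 184, 181, 195, 196, 195, 196, 195, 196, 196, 196, 195, 196, 197, 196, 196, 197, 196, 197, 196, 197, 196, 196, 197, 195, 198, 191, 155, 130, 130, 129, 128, 129, 128, 129, 127, 128, 128, 120, 121, 122, 124, 128, 127, 126, 126, 129, 130, 130, 133, 151, 187, 196, 196, 197, 196, 196, 196, 195, 196, 196, 197, 196]
flange edge [ 0.49363549 -0.00279258] 0.040917071637764424 0.0003493357442301802
```

The ribs sit at about -38°, 82° and 202°, so the cap is turned 49° clockwise from the slots, inside the pockets. The cap is clear of the gripper, so I hand in.

```bash
python3 -c "
from h import *
print(order.sign_off())"
```

```text
the job is handed in; nothing more can be done
None
```

The cartridge is seated, the cap is locked in its pockets, turned about 49° clockwise and released, and the job is handed in at about 31 s; the hand-in gave no verdict, and I viewed 12 pictures against the limit of 10.

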